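# File the screw jars into the guide-rail lane

## Task

Push the three green-lidded screw jars, one at a time, into the lane between the aluminium guide rails so that they stand upright in single file, then swing the red gate fully shut across the mouth behind them. Slide the jars along the surface without lifting or tipping them, and leave the glue bottle, the little wooden bowl and the tape measure where they are.

Things in the scene. Friction and masses are not known exactly. Their poses are not given: they have to be found in the camera images.
- jar_a_mid (a point): one of three identical upright screw jars, clear plastic with a green lid, 60 mm diameter, 78 mm tall, about 190 g, standing on the surface at the start in the middle of a loose row to the right of the lane; the point is on its axis half-way up (39 mm above its underside), z axis up. It slides when pushed sideways and may tip if pushed only higher than about 40 mm above the surface
- jar_b_mid (a point): one of three identical upright screw jars, clear plastic with a green lid, 60 mm diameter, 78 mm tall, about 190 g, standing on the surface at the start nearest the robot in the row; the point is on its axis half-way up (39 mm above its underside), z axis up. It slides when pushed sideways and may tip if pushed only higher than about 40 mm above the surface
- jar_c_mid (a point): one of three identical upright screw jars, clear plastic with a green lid, 60 mm diameter, 78 mm tall, about 190 g, standing on the surface at the start farthest from the robot in the row; the point is on its axis half-way up (39 mm above its underside), z axis up. It slides when pushed sideways and may tip if pushed only higher than about 40 mm above the surface
- jar_lane: fixed lane, no floor, open above and at the mouth, which faces -y. Origin on the surface at the middle of the mouth; x points into the lane along its centre line (about world +y), y across it, towards the robot, z up. Two aluminium rails 22 mm high, 8 mm thick, from x = 0 inwards, inner faces at y = +33 and -33 mm. The y = -33 rail has a lead-in flared outwards to x = -28, y = -58 mm
- lane_end (a point): middle of the face of the pale wooden end stop (30 mm high) that closes the lane, at x = 188 mm, y = 0 in the lane's frame, 15 mm above the surface; three jars in a row fit in the lane with 8 mm to spare. A black lamp bar hangs 0.43 m above the surface over the inner part of the lane: keep wrists clear of it; no need to reach in there
- gate_pivot (a point): vertical hinge axis of the red gate, at x = -6, y = +42 mm in the lane's frame; a steel pin 11 mm in diameter, its top 26 mm above the surface; this point is 15 mm above the surface
- gate_post (a point): upright black post on the gate for moving it by, 11 to 13 mm in diameter, 60 mm from the hinge axis, standing from 20 to 62 mm above the surface; this point is on its axis 45 mm above the surface. It may be pushed or pinched
- gate (a joint): red gate, a bar 74 mm long, 8 mm thick, 6 to 20 mm above the surface, on a vertical hinge. 0 = shut at a stop: bar across the mouth, pointing along the lane's -y from the hinge; grows as it opens outwards; at 1.57 rad the bar points along the lane's -x; up to 2.5. Starts open beyond 2. Stays where left; about 1 N at the post moves it. Shuts only if the last jar is wholly in the lane
- glue_mid (a point): bystander: upright white glue bottle with a red nozzle cap, 29 mm diameter, 110 mm tall, beyond the mouth of the lane; point half-way up
- bowl_mid (a point): bystander: small turned walnut bowl, 67 mm across, 28 mm high, on the robot's side of the lane; point half-way up
- tape_mid (a point): bystander: dark green tape measure, 34x76x65 mm, to the right of the jars; point half-way up
Things that resemble listed ones, but are neither listed nor needed, are in the scene too. Leave any orange or yellow look-alike of the part that bears jar_a_mid alone.

How it is judged:
On the way, in this order (a step that is already met when the one before it is completed fails the run):
1. a first jar stands inside the lane (((x of jar_a_mid in the frame of jar_lane between 0.03 and 0.17 m and y of jar_a_mid in the frame of jar_lane between -0.007 and 0.007 m and angle between jar_a_mid's own z axis and vertical below 0.1 rad and height (world z) of jar_a_mid below 0.045 m) or (x of jar_b_mid in the frame of jar_lane between 0.03 and 0.17 m and y of jar_b_mid in the frame of jar_lane between -0.007 and 0.007 m and angle between jar_b_mid's own z axis and vertical below 0.1 rad and height (world z) of jar_b_mid below 0.045 m) or (x of jar_c_mid in the frame of jar_lane between 0.03 and 0.17 m and y of jar_c_mid in the frame of jar_lane between -0.007 and 0.007 m and angle between jar_c_mid's own z axis and vertical below 0.1 rad and height (world z) of jar_c_mid below 0.045 m))), for 0.2 s.
2. a second jar stands inside the lane behind it ((((x of jar_a_mid in the frame of jar_lane between 0.03 and 0.17 m and y of jar_a_mid in the frame of jar_lane between -0.007 and 0.007 m and angle between jar_a_mid's own z axis and vertical below 0.1 rad and height (world z) of jar_a_mid below 0.045 m) and (x of jar_b_mid in the frame of jar_lane between 0.03 and 0.17 m and y of jar_b_mid in the frame of jar_lane between -0.007 and 0.007 m and angle between jar_b_mid's own z axis and vertical below 0.1 rad and height (world z) of jar_b_mid below 0.045 m)) or ((x of jar_a_mid in the frame of jar_lane between 0.03 and 0.17 m and y of jar_a_mid in the frame of jar_lane between -0.007 and 0.007 m and angle between jar_a_mid's own z axis and vertical below 0.1 rad and height (world z) of jar_a_mid below 0.045 m) and (x of jar_c_mid in the frame of jar_lane between 0.03 and 0.17 m and y of jar_c_mid in the frame of jar_lane between -0.007 and 0.007 m and angle between jar_c_mid's own z axis and vertical below 0.1 rad and height (world z) of jar_c_mid below 0.045 m)) or ((x of jar_b_mid in the frame of jar_lane between 0.03 and 0.17 m and y of jar_b_mid in the frame of jar_lane between -0.007 and 0.007 m and angle between jar_b_mid's own z axis and vertical below 0.1 rad and height (world z) of jar_b_mid below 0.045 m) and (x of jar_c_mid in the frame of jar_lane between 0.03 and 0.17 m and y of jar_c_mid in the frame of jar_lane between -0.007 and 0.007 m and angle between jar_c_mid's own z axis and vertical below 0.1 rad and height (world z) of jar_c_mid below 0.045 m)))), for 0.2 s.
3. all three jars stand inside the lane (x of jar_a_mid in the frame of jar_lane between 0.03 and 0.17 m and y of jar_a_mid in the frame of jar_lane between -0.007 and 0.007 m and angle between each of jar_a_mid, jar_b_mid, jar_c_mid's own z axis and vertical below 0.1 rad and height (world z) of each of jar_a_mid, jar_b_mid, jar_c_mid below 0.045 m and x of jar_b_mid in the frame of jar_lane between 0.03 and 0.17 m and y of jar_b_mid in the frame of jar_lane between -0.007 and 0.007 m and x of jar_c_mid in the frame of jar_lane between 0.03 and 0.17 m and y of jar_c_mid in the frame of jar_lane between -0.007 and 0.007 m), for 0.2 s.
At the end, for the whole second after the job is handed in: All three jars stand upright (within 0.1 rad), on the surface, at rest and in single file between the rails, each wholly inside the lane (axis at least 30 mm past the mouth, within 7 mm of the centre line), and the gate is shut (within 0.08 rad) (all of step 3 and value of joint gate below 0.08 rad and linear speed of each of jar_a, jar_b, jar_c below 0.02 m/s); the robot touches nothing.
It fails at once if a jar is lifted more than 20 mm or tipped by more than 0.4 rad (height (world z) of any of jar_a_mid, jar_b_mid, jar_c_mid above 0.059 m or angle between any of jar_a_mid, jar_b_mid, jar_c_mid's own z axis and vertical above 0.4 rad).
It fails at once if the glue bottle, the wooden bowl or the tape measure is moved by more than 25 mm (distance of any of glue_mid, bowl_mid, tape_mid from where it was at the start of the episode above 0.025 m).
It also fails if it takes over 64 s, if anything falls off the work surface, if the arm or the gripper's body presses on something with over 40 N, if the wrist force passes 120 N, or if a joint passes its speed limit or range.

## Robot

A 7-joint arm with a two-finger parallel gripper is mounted at the origin on a cart in front of the work surface, level with it; the furniture and walls round the work are solid. World frame = base frame: x ahead of the robot, y to its left, z up, the work surface at z = 0. Lengths are in m, angles in rad, forces in N, time in s.
With the tool pointing down it reaches from about 0.425 to 0.875 m from the base axis. Payload 4.7 kg.
Tool frame: the origin (TCP) lies between the finger pads; the fingertips stand 19 mm ahead of it and the grasp point (between the pads) is the TCP; z points along the fingers, y is the line along which they close (so a half turn about z gives the same grasp; the last joint's range is limited). The gripper opens to 85 mm and grips with 20 to 120 N. Pads are 22 mm wide; open, the fingers measure 114 mm over their backs; the gripper's body (76 mm by 85 mm) begins 54 mm behind the grasp point. The pads swing forward as they close: fully open they stand 13 mm farther back than shut.
Start: joints at [1.206, 0.321, -0.07, 1.45, 0.023, 1.371, -0.057], TCP at [0.24, -0.604, 0.25] pointing down, gripper open.
Joint ranges: [-2.86, 2.86], [-0.3, 2.09], [-1.38, 1.24], [0.06, 2.45], [-1.56, 4.7], [0.09, 2.05], [-2.69, 2.69]. Speed limits (rad/s): [2.57, 2.57, 3.14, 3.14, 3.14, 3.14, 3.14].

## Interface

Orientations are given as a rotation vector (axis times angle).
In Python, from station import readout, vision, workorder gives the robot as it stands.
- The arm moves only by the tool move_arm, never from a script. Its argument "commands" is a list of rows, each a list of 7 numbers: the shift along the world's x, y, z in cm, then the turn, a rotation vector about the world's x, y, z in rad, then the finger opening in cm, from 0 to 8.54. In form: [[x, y, z, wx, wy, wz, gripper], ...]. A call has 1 to 20 rows; each row shifts and turns the commanded pose from where the row before left it; what a row does not reach is not made up. A row lasts 1/8 s, in which the tool goes at most 62.5 mm and 10.7 degrees, less where a joint would pass 70% of its speed; a pose out of reach is approached as far as the arm can. A call with a gripper value outside its range is refused whole. The fingers move at their own pace and stop on an object; "grip_force" is the grip in N (left out, the last holds). Time passes only in rows, so rows that do not move let the fingers close. It gives the time, the measured TCP pose, the force, the opening and the grip force at its end, in the units of the state.
- readout.observe(): the state, without advancing time (a new reading comes with each control period).
- vision.camera(name): name is "side" or "top"; returns a dict with "color" (420x560x3 uint8, blue, green, red), "z_map" (420x560 float32, m along the optical axis (not along the pixel's ray), 0 where there is no reading), "fx", "fy", "cx", "cy" (pixels), "eye" and "orientation" of the camera in the world. Camera axes: x right, y up, looking along -z (the intrinsics and any distortion apply to the point x, -y, -z); pixel columns grow to the right and rows downward; lengths in m; the calibration is good to about 2 mm. A picture is of the moment at which its call begins.
- workorder.finish_job(): hands the job in; it is judged then, once.
The state is a dict: "time_s": time; "joint_positions": joint angles; "joint_velocities": joint speeds; "effort": joint torques, N m; "tool_pos": TCP position; "tool_rot": TCP orientation; "force": force on the tool from outside, world axes, zero at the start; "ft_torque": the same for the moment, N m; "grip_width": opening from 0.0 (shut) to 1.0 (fully open); "grip_force": force on a finger pad.
Only numpy, scipy, OpenCV 4.12 (cv2) and the standard library are available. Lean on these libraries where they do the work, as an engineer would, in place of code of your own. Each camera call takes 0.05 s, during which the arm holds its last target. There are 200 camera calls.

## Working session

There is one attempt and no reset: what is moved stays moved. The work goes in short steps, Python scripts to look and compute and a tool call to move; the robot and the scene stay as the last step left them, time stands still between calls to the robot, and variables do not carry over. Pictures are saved under pics/ and viewed, at most 10 in all, crops included, and the job is handed in when it is done.

Besides the shell and the picture viewer there is one more tool, called after "Request:" as a command line: name --pt "numbers of a row" for each row, then --argument value for the rest. move_arm: Moves the arm, as the interface text tells. Its arguments: {"type":"object","properties":{"commands":{"type":"array","items":{"type":"array","items":{"type":"number"}}},"grip_force":{"type":"number"}},"required":["commands"]}

```bash
mkdir -p pics; ls; cat > h.py <<'E'
import numpy as np, cv2
from scipy.spatial.transform import Rotation as R
from station import readout, vision, workorder
def cloud(c):
    z=c["z_map"]; v,u=np.mgrid[:z.shape[0],:z.shape[1]]
    p=np.stack([(u-c["cx"])/c["fx"]*z,-(v-c["cy"])/c["fy"]*z,-z],-1)
    o=np.array(c["orientation"],float)
    M=R.from_rotvec(o).as_matrix() if o.size==3 else (o if o.shape==(3,3) else R.from_quat(o).as_matrix())
    return p@M.T+np.array(c["eye"])
E
python3 - <<'E'
from h import *
s=readout.observe(); print(s)
for n in("top","side"):
    c=vision.camera(n); print({k:v for k,v in c.items() if k not in("color","z_map")})
    cv2.imwrite(f"pics/{n}0.png",cv2.resize(c["color"],(784,588)))
    np.save(f"{n}0.npy",np.dstack([cloud(c),c["color"]]))
    P=cloud(c); print(n,P[300,280],P[200,280])
E
```

```text
pics
{'time_s': 0.0, 'joint_positions': array([ 1.2061272 ,  0.32181928, -0.07004654,  1.45169437,  0.02258708,
        1.37080906, -0.0569059 ]), 'joint_velocities': array([-2.07040319e-03, -6.62544958e-04,  2.55901412e-04, -5.11800436e-05,
       -7.07871781e-04, -5.68122865e-04, -9.36370433e-04]), 'effort': array([ 4.36835053e-04, -4.93567944e+01, -3.81887667e-01, -3.14338839e+01,
        1.29849868e-02,  1.12060196e-02,  6.88389676e-06]), 'tool_pos': array([ 0.24010265, -0.60347544,  0.24921587]), 'tool_rot': array([-3.08357172e+00, -5.91042371e-01,  7.27448727e-04]), 'force': array([ 0.47119422,  1.20815934, -0.20675035]), 'ft_torque': array([-0.07335399, -0.00274289,  0.02090362]), 'grip_force': 0.0, 'grip_width': 1.0022771281532394}
{'fx': 504.6690375133934, 'fy': 504.6690375133934, 'cx': 275.974543229324, 'cy': 210.17690859439034, 'eye': array([ 0.34199239, -0.23948026,  1.21808893]), 'orientation': array([ 0.08814665, -0.17527567, -1.58249351])}
top [ 0.33025504 -0.31579279 -0.02283172] [ 0.57404662 -0.32019095 -0.00698025]
{'fx': 455.19675645787953, 'fy': 455.19675645787953, 'cx': 279.77712859733936, 'cy': 214.7205739668149, 'eye': array([0.14742746, 0.60591948, 0.63984363]), 'orientation': array([ 0.26425684, -1.40053943, -2.45016632])}
side [ 0.41103434 -0.08336488 -0.0021304 ] [ 0.5132867  -0.35808373  0.07865852]
```

View pics/top0.png

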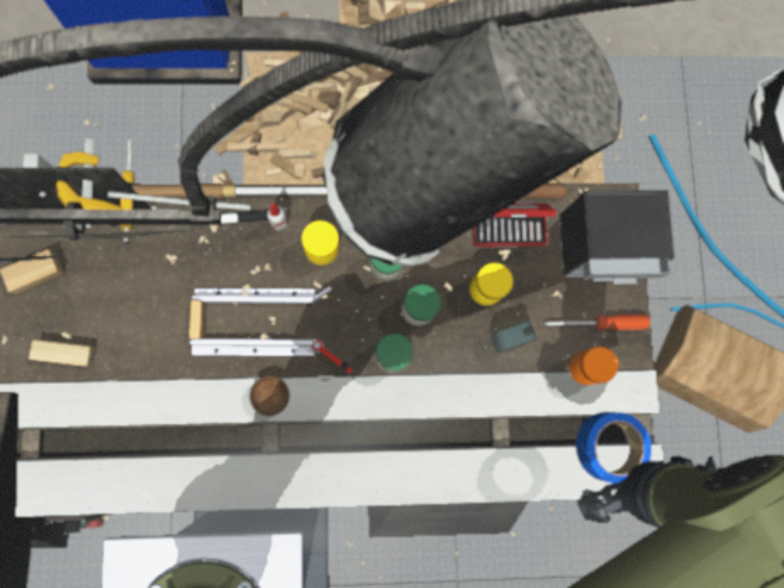

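View pics/side0.png

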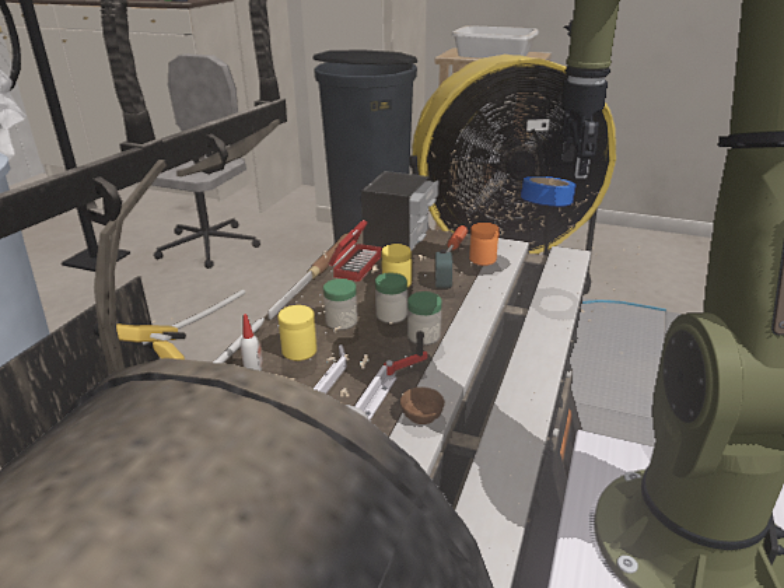

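```bash
python3 - <<'E'
from h import *
A=np.load("top0.npy");B=np.load("side0.npy"); np.set_printoptions(precision=4,suppress=True)
k=560/784
def at(A,u,v,r=3):
    u,v=int(u*k),int(v*k); return np.nanmedian(A[v-r:v+r+1,u-r:u+r+1,:3].reshape(-1,3),0)
for n,u,v in [("jarC",386,268),("jarA",422,302),("jarB",394,350),("yel1",320,243),("yel2",491,284),("surf",260,270),("surf2",450,330),("surf3",360,320),("tape",514,332),("glue",277,212),("bowl",268,395),("shade",440,120),("shade2",370,200),("shade3",560,100),("hose",190,160),("bar",100,215),("red box",510,225),("planks",450,398),("endstop",196,320)]: print(n,at(A,u,v,1))
def hsv(A): return cv2.cvtColor(A[...,3:].astype(np.uint8),cv2.COLOR_BGR2HSV)
for nm,A in(("top",A),("side",B)):
    H=hsv(A); z=A[...,2]
    box=(A[...,0]>.35)&(A[...,0]<.75)&(A[...,1]<.1)&(A[...,1]>-.6)
    m=((H[...,0]>55)&(H[...,0]<90)&(H[...,1]>90)&box&(z>.06)&(z<.1)).astype(np.uint8)
    n,l,s,ce=cv2.connectedComponentsWithStats(m)
    for i in range(1,n):
        if s[i,4]>40:
            q=A[l==i][:,:3]; c,r=cv2.minEnclosingCircle(q[:,:2].astype(np.float32)); print(nm,"green",s[i],np.median(q,0),"circ",c,r)
    m=(((H[...,0]<8)|(H[...,0]>172))&(H[...,1]>150)&box&(z>-.01)&(z<.05)).astype(np.uint8)
    n,l,s,ce=cv2.connectedComponentsWithStats(m)
    for i in range(1,n):
        if s[i,4]>15:
            q=A[l==i][:,:3]; print(nm,"red",s[i],np.median(q,0),q.min(0),q.max(0))
E
python3 - <<'E'
import numpy as np,cv2
A=np.load("top0.npy")
cv2.imwrite("pics/crop1.png",cv2.resize(A[150:290,120:400,3:].astype(np.uint8),(800,400),interpolation=cv2.INTER_CUBIC))
E
```

```text
jarC [ 0.5791 -0.3034  0.0791]
jarA [ 0.5223 -0.3621  0.0781]
jarB [ 0.4426 -0.3142  0.0779]
yel1 [ 0.6229 -0.1955  0.077 ]
yel2 [ 0.5509 -0.4775  0.0787]
surf [ 0.5952 -0.0877  0.0021]
surf2 [ 0.4845 -0.4184 -0.001 ]
surf3 [ 0.5038 -0.2622  0.001 ]
tape [ 0.4714 -0.5167  0.0609]
glue [ 0.6733 -0.125   0.0828]
bowl [ 0.3768 -0.1045  0.0076]
shade [ 0.5261 -0.3     0.7954]
shade2 [ 0.4978 -0.2573  0.7171]
shade3 [ 0.5293 -0.3714  0.8176]
hose [ 0.5692 -0.1001  0.6069]
bar [0.5601 0.0255 0.4656]
red box [ 0.6689 -0.5315  0.0108]
planks [ 0.3662 -0.4137  0.0014]
endstop [0.5036 0.0124 0.03  ]
top green [265 185  21  10 100] [ 0.5806 -0.3023  0.0779] circ (0.5865885019302368, -0.30370426177978516) 0.024266431108117104
top green [289 204  25  24 475] [ 0.522  -0.3627  0.078 ] circ (0.5216001868247986, -0.3629533052444458) 0.029170865193009377
top green [269 239  25  25 417] [ 0.443  -0.3144  0.0779] circ (0.44105497002601624, -0.31470444798469543) 0.028604714199900627
top red [367 173  22   3  24] [ 0.6314 -0.5608  0.0215] [ 0.6304 -0.5903  0.0101] [ 0.6365 -0.5347  0.0258]
top red [228 248  16  14  62] [ 0.4399 -0.2112  0.0197] [ 0.4232 -0.2276 -0.0033] [ 0.4545 -0.1926  0.0248]
side red [238 172  17  17  37] [ 0.6933 -0.5407  0.0284] [ 0.6858 -0.5936  0.0241] [ 0.6979 -0.4663  0.0349]
side red [239 176  17  18  44] [ 0.6871 -0.5364  0.0142] [ 0.6815 -0.5942  0.0071] [ 0.6901 -0.4623  0.0211]
side red [257 176  15  24  78] [ 0.6297 -0.5597  0.0129] [ 0.625  -0.5973  0.0012] [ 0.6807 -0.4719  0.0235]
```

View pics/crop1.png

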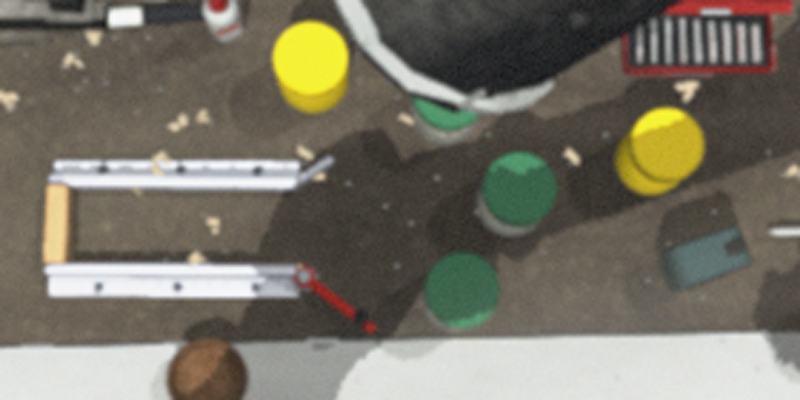

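```bash
cat >> h.py <<'E'
def ray(c,u,v,z):
    "pixel to world at height z"
    M=R.from_rotvec(c["orientation"]).as_matrix(); d=M@np.array([(u-c["cx"])/c["fx"],-(v-c["cy"])/c["fy"],-1]); e=np.array(c["eye"])
    return (e+d*(z-e[2])/d[2])[:2]
E
python3 - <<'E'
from h import *
np.set_printoptions(precision=4,suppress=True)
c=vision.camera("top"); A=np.load("top0.npy");B=np.load("side0.npy")
f=lambda u,v,z: ray(c,120+u/2.857,150+v/2.857,z)
for n,u,v,z in [("pivot",304,275,.026),("gate end",371,327,.02),("post top",362,316,.062),("farrail inner R",296,176,.022),("farrail inner L",54,176,.022),("nearrail inner R",300,263,.022),("nearrail inner L",47,263,.022),("stop face bot",69,225,.03),("flare tip",332,158,.022),("nearrail outer R",298,297,.022)]: print(n,f(u,v,z))
# rail tops from depth
for nm,D in(("top",A),("side",B)):
    X,Y,Z=D[...,0],D[...,1],D[...,2]
    for lo,hi in((.44,.49),(.51,.57)):
        m=(Z>.017)&(Z<.026)&(X>lo)&(X<hi)&(Y<-.01)&(Y>-.17); 
        if m.sum()>10: print(nm,"rail",m.sum(),np.polyfit(Y[m],X[m],1),np.percentile(X[m],[2,50,98]),np.percentile(Y[m],[2,98]))
    H=cv2.cvtColor(D[...,3:].astype(np.uint8),cv2.COLOR_BGR2HSV)
    m=(Z>.072)&(Z<.084)&(X>.4)&(X<.64)&(Y<-.24)&(Y>-.42)
    n,l,s,ce=cv2.connectedComponentsWithStats(m.astype(np.uint8))
    for i in range(1,n):
        if s[i,4]>30:
            q=D[l==i][:,:2].astype(np.float32); print(nm,s[i,4],cv2.minEnclosingCircle(q),np.median(H[l==i],0))
m=(A[...,2]>.35)&(A[...,2]<1)&(A[...,0]>.3)&(A[...,1]<-.1)&(A[...,1]>-.45);print("low over work",np.percentile(A[m][:,2],[0,1,5]))
m=(B[...,2]>.12)&(B[...,2]<.75)&(B[...,0]>.25)&(B[...,0]<.65)&(B[...,1]<-.0)&(B[...,1]>-.45);print("side over work",m.sum(),np.percentile(B[m][:,:3],[0,50,100],axis=0) if m.sum() else 0)
s=readout.observe(); print(R.from_rotvec(s["tool_rot"]).as_matrix())
E
```

```text
pivot [ 0.4581 -0.189 ]
gate end [ 0.4148 -0.2437]
post top [ 0.4211 -0.2365]
farrail inner R [ 0.5417 -0.1825]
farrail inner L [0.5441 0.0175]
nearrail inner R [ 0.4686 -0.1855]
nearrail inner L [0.4717 0.0214]
stop face bot [0.5018 0.0027]
flare tip [ 0.5567 -0.2126]
nearrail outer R [ 0.4404 -0.1838]
top rail 241 [0.0224 0.4665] [0.4597 0.4644 0.4689] [-0.1666 -0.0127]
top rail 247 [0.0147 0.5399] [0.5339 0.5387 0.5426] [-0.1666 -0.0138]
top 117 ((0.5882991552352905, -0.30352556705474854), 0.026448126882314682) [ 71. 113. 147.]
top 525 ((0.5204994678497314, -0.36230531334877014), 0.030261090025305748) [ 71. 109. 100.]
top 548 ((0.4398745894432068, -0.314431756734848), 0.03012283518910408) [ 71.  98. 101.]
side rail 124 [0.0175 0.4637] [0.458  0.4612 0.466 ] [-0.167  -0.0714]
side rail 98 [0.0201 0.5379] [0.5312 0.5352 0.5402] [-0.1677 -0.0886]
side 234 ((0.5189766883850098, -0.35920366644859314), 0.03172892704606056) [64. 65. 89.]
side 240 ((0.5976401567459106, -0.3071174919605255), 0.031532224267721176) [ 67.  73. 137.]
side 273 ((0.4380863308906555, -0.3130033314228058), 0.030832022428512573) [64. 61. 91.]
low over work [0.5825 0.6523 0.6882]
side over work 1636 [[ 0.5419 -0.102   0.4287]
 [ 0.5609 -0.0762  0.4705]
 [ 0.5819 -0.0001  0.5695]]
[[ 0.9291  0.3698 -0.0006]
 [ 0.3698 -0.9291  0.0012]
 [-0.0001 -0.0014 -1.    ]]
```

C = the green lid at (386,268), A at (422,302) and B at (394,350) in the top image. The yellow jars at (320,243) and (491,284) and the orange one at (595,365) are look-alikes, so I leave them alone. The crop confirms the green lids. The lane centre is at about x=0.499 at the mouth (y=-0.183), tilted 0.019 rad. The order is C, B, A. I grip each jar lightly across the lane and slide it in.

Request:
move_arm --pt "3.55 2.97 -1 0 0 0.117 8.54" --pt "3.55 2.97 -1 0 0 0.117 8.54" --pt "3.55 2.97 -1 0 0 0.117 8.54" --pt "3.55 2.97 -1 0 0 0.117 8.54" --pt "3.55 2.97 -1 0 0 0.117 8.54" --pt "3.55 2.97 -1 0 0 0.117 8.54" --pt "3.55 2.97 -1 0 0 0.117 8.54" --pt "3.55 2.97 -1 0 0 0.117 8.54" --pt "3.55 2.97 -1 0 0 0.117 8.54" --pt "3.55 2.97 -1 0 0 0.117 8.54" --pt "0 0 0 0 0 0 8.54" --grip_force 20

```text
time_s: 1.52
tool_pos: [0.598, -0.3011, 0.1488]
tool_rot: [-2.234, -2.204, -0.005]
force: [-0.7, 0.1, 0.2]
grip_width: 1.001
grip_force: 0.0
```

Request:
move_arm --pt "0 -0.5 0 0 0 0 8.54" --pt "0 0 -2.5 0 0 0 8.54" --pt "0 0 -2.5 0 0 0 8.54" --pt "0 0 -2.5 0 0 0 8.54" --pt "0 0 -1.5 0 0 0 8.54" --pt "0 0 -1.0 0 0 0 8.54" --pt "0 0 0 0 0 0 8.54"

```text
time_s: 2.4
tool_pos: [0.5949, -0.3124, 0.05]
tool_rot: [-2.246, -2.196, 0.001]
force: [-0.0, -0.3, 0.9]
grip_width: 0.998
grip_force: 0.0
```

```bash
python3 - <<'E'
from h import *
s=readout.observe(); print(s["time_s"],s["tool_pos"],s["force"])
c=vision.camera("side"); cv2.imwrite("pics/s1.png",cv2.resize(c["color"][120:300,180:420],(800,600)))
E
```

```text
2.4 [ 0.5948668  -0.31243251  0.05002934] [-0.03057549 -0.28192924  0.86396637]
```

View pics/s1.png

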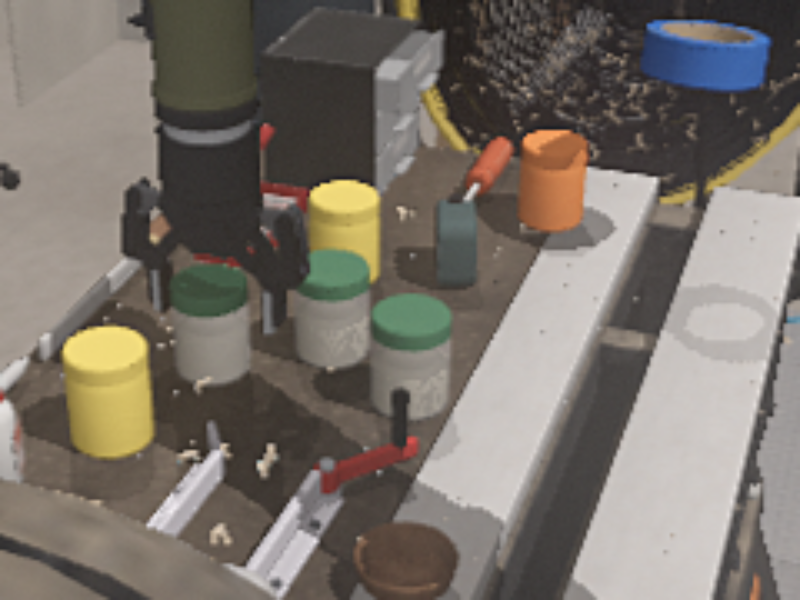

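The fingers straddle jar C at crop (210,300) with clear space around it. I'm lowering slightly and closing gently.

Request:
move_arm --pt "0 0.3 -0.4 0 0 0 8.54" --pt "0 0 0 0 0 0 5.5" --pt "0 0 0 0 0 0 5.5" --pt "0 0 0 0 0 0 5.5" --pt "0 0 0 0 0 0 5.5" --pt "0 0 0 0 0 0 5.5" --grip_force 20

```text
time_s: 3.2
tool_pos: [0.5964, -0.3088, 0.0473]
tool_rot: [2.244, 2.196, 0.002]
force: [2.5, 1.4, 4.7]
grip_width: 0.682
grip_force: 21.8
```

Request:
move_arm --pt "-1.5 0.9 0 0 0 0 5.5" --pt "-2 1.2 0 0 0 0 5.5" --pt "-2 1.2 0 0 0 0 5.5" --pt "-2 1.2 0 0 0 0 5.5" --pt "-1.5 0.9 0 0 0 0 5.5" --pt "-0.8 0.5 0 0 0 0 5.5" --pt "0 0 0 0 0 0 5.5"

```text
time_s: 4.08
tool_pos: [0.4971, -0.2507, 0.0471]
tool_rot: [2.245, 2.196, -0.001]
force: [-0.9, -1.1, 8.3]
grip_width: 0.683
grip_force: 23.0
```

```bash
python3 - <<'E'
from h import *
s=readout.observe(); print(s["time_s"],s["tool_pos"],s["force"])
c=vision.camera("top"); cv2.imwrite("pics/t1.png",cv2.resize(c["color"][150:290,120:400],(800,400)))
E
```

```text
4.075 [ 0.49709533 -0.25065686  0.04714718] [-0.91084173 -1.1461594   8.34134764]
```

View pics/t1.png

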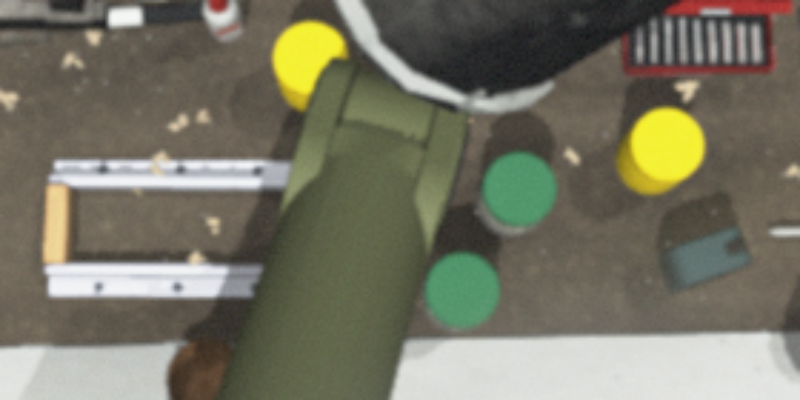

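The arm hides jar C in the top view, and jars A (518,190) and B (462,290) haven't moved. I'll continue into the lane.

Request:
move_arm --pt "0 1.5 0 0 0 0 5.5" --pt "0 1.5 0 0 0 0 5.5" --pt "0.1 1.2 0 0 0 0 5.5" --pt "0 1.2 0 0 0 0 5.5" --pt "0 1.2 0 0 0 0 5.5" --pt "0 0 0 0 0 0 5.5"

```text
time_s: 4.88
tool_pos: [0.4986, -0.185, 0.0471]
tool_rot: [2.244, 2.196, -0.002]
force: [0.5, -2.4, 9.0]
grip_width: 0.679
grip_force: 23.0
```

```bash
python3 - <<'E'
from h import *
s=readout.observe(); print(s["time_s"],s["tool_pos"],s["force"])
c=vision.camera("side"); cv2.imwrite("pics/s2.png",cv2.resize(c["color"][170:320,160:360],(800,600)))
E
```

```text
4.875 [ 0.49859307 -0.18503931  0.04712912] [ 0.52941045 -2.37523395  8.99115944]
```

View pics/s2.png

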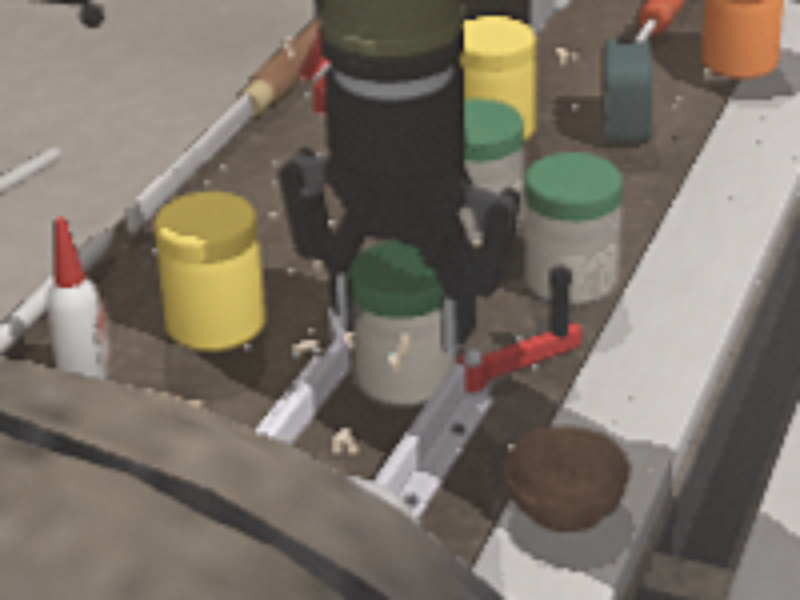

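Jar C at crop (400,330) sits squarely in the mouth with no contact force. Next I push it in, release and lift off.

Request:
move_arm --pt "0 1.2 0 0 0 0 5.5" --pt "0.1 1.2 0 0 0 0 5.5" --pt "0 1.2 0 0 0 0 5.5" --pt "0 0.8 0 0 0 0 5.5" --pt "0 0 0 0 0 0 5.5" --pt "0 0 0 0 0 0 8.54" --pt "0 0 0 0 0 0 8.54" --pt "0 0 0 0 0 0 8.54" --pt "0 0 0 0 0 0 8.54" --pt "0 0 2.5 0 0 0 8.54" --pt "0 0 4 0 0 0 8.54" --pt "0 0 3.5 0 0 0 8.54" --pt "0 -3.5 0 0 0 0 8.54" --pt "-1.5 -4.5 0 0 0 0 8.54" --pt "-2 -4 0 0 0 0 8.54" --pt "-1.5 -3.5 0 0 0 0 8.54" --pt "-1 -2.4 0 0 0 0 8.54" --pt "0 0 0 0 0 0 8.54"

```text
time_s: 7.18
tool_pos: [0.4379, -0.3211, 0.1461]
tool_rot: [-2.25, -2.192, 0.001]
force: [0.6, 1.2, -0.9]
grip_width: 0.999
grip_force: 0.0
```

```bash
cat >> h.py <<'E'
def lids(cam="top"):
    c=vision.camera(cam); D=cloud(c); X,Y,Z=np.moveaxis(D,-1,0)
    H=cv2.cvtColor(c["color"],cv2.COLOR_BGR2HSV)
    m=(Z>.070)&(Z<.086)&(X>.4)&(X<.64)&(Y<.02)&(Y>-.42)&(H[...,0]>50)&(H[...,0]<90)
    n,l,s,ce=cv2.connectedComponentsWithStats(m.astype(np.uint8))
    for i in range(1,n):
        if s[i,4]>40: print(cam,s[i,4],cv2.minEnclosingCircle(D[l==i][:,:2].astype(np.float32)))
E
python3 - <<'E'
from h import *
s=readout.observe(); print(s["time_s"],s["tool_pos"],s["force"])
lids("side"); lids("top")
E
```

```text
7.175 [ 0.43792907 -0.3210515   0.14606388] [ 0.6398003   1.19726584 -0.94784189]
side 234 ((0.5190203189849854, -0.3598553538322449), 0.030711019411683083)
side 276 ((0.4376026690006256, -0.3133460283279419), 0.03193075954914093)
side 379 ((0.49776628613471985, -0.13975247740745544), 0.03116818144917488)
top 549 ((0.5005589723587036, -0.14099538326263428), 0.030461497604846954)
```

Request:
move_arm --pt "0 0.5 -1.5 0 0 0 8.54" --pt "0 0 -2.5 0 0 0 8.54" --pt "0 0 -2.5 0 0 0 8.54" --pt "0 0 -2 0 0 0 8.54" --pt "0 0 -1.5 0 0 0 8.54" --pt "0 0 0 0 0 0 8.54" --pt "0 0 0 0 0 0 5.5" --pt "0 0 0 0 0 0 5.5" --pt "0 0 0 0 0 0 5.5" --pt "0 0 0 0 0 0 5.5"

```text
time_s: 8.52
tool_pos: [0.4399, -0.3143, 0.0475]
tool_rot: [2.245, 2.196, 0.0]
force: [-0.3, 1.4, 5.3]
grip_width: 0.677
grip_force: 21.8
```

Request:
move_arm --pt "1 0.5 0 0 0 0 5.5" --pt "1.6 1 0 0 0 0 5.5" --pt "1.6 1.2 0 0 0 0 5.5" --pt "1.2 1.2 0 0 0 0 5.5" --pt "0.5 1.0 0 0 0 0 5.5" --pt "0 1.2 0 0 0 0 5.5" --pt "0 1.2 0 0 0 0 5.5" --pt "0 1.2 0 0 0 0 5.5" --pt "0 1.2 0 0 0 0 5.5" --pt "0.1 1.2 0 0 0 0 5.5" --pt "0 1.2 0 0 0 0 5.5" --pt "0 0 0 0 0 0 5.5"

```text
time_s: 10.02
tool_pos: [0.5003, -0.1927, 0.0475]
tool_rot: [2.243, 2.196, 0.001]
force: [0.2, -0.1, 6.6]
grip_width: 0.678
grip_force: 21.9
```

Request:
move_arm --pt "0 1.2 0 0 0 0 5.5" --pt "0 1.2 0 0 0 0 5.5" --pt "0.1 1.2 0 0 0 0 5.5" --pt "0 1.0 0 0 0 0 5.5" --pt "0 0.4 0 0 0 0 5.5" --pt "0 0 0 0 0 0 8.54" --pt "0 0 0 0 0 0 8.54" --pt "0 0 0 0 0 0 8.54" --pt "0 0 0 0 0 0 8.54" --pt "0 0 2.5 0 0 0 8.54" --pt "0 0 4 0 0 0 8.54" --pt "0 -2 3.5 0 0 0 8.54" --pt "0.4 -4.5 0 0 0 0 8.54" --pt "0.5 -5 0 0 0 0 8.54" --pt "0.5 -5 0 0 0 0 8.54" --pt "0.4 -3.5 0 0 0 0 8.54" --pt "0.2 -1.8 0 0 0 0 8.54" --pt "0 0 0 0 0 0 8.54"

```text
time_s: 12.28
tool_pos: [0.5201, -0.3614, 0.1459]
tool_rot: [-2.247, -2.195, -0.0]
force: [-0.5, 0.4, -0.2]
grip_width: 1.001
grip_force: 0.0
```

```bash
python3 - <<'E'
from h import *
s=readout.observe(); print(s["time_s"],s["tool_pos"],s["force"])
lids("side"); lids("top")
E
```

```text
12.275 [ 0.52005884 -0.36136403  0.14586469] [-0.53996542  0.39611702 -0.18616813]
side 228 ((0.5167110562324524, -0.3601880371570587), 0.029821451753377914)
side 798 ((0.4973899722099304, -0.11425897479057312), 0.06042732670903206)
top 1097 ((0.5020532011985779, -0.11390930414199829), 0.05904701352119446)
```

Two jars stand in the lane, centred at y≈-0.144 and -0.084. Jar A is next.

Request:
move_arm --pt "0 0 -1.5 0 0 0 8.54" --pt "0 0 -2.5 0 0 0 8.54" --pt "0 0 -2.5 0 0 0 8.54" --pt "0 0 -2 0 0 0 8.54" --pt "0 0 -1.5 0 0 0 8.54" --pt "0 0 0 0 0 0 8.54" --pt "0 0 0 0 0 0 5.5" --pt "0 0 0 0 0 0 5.5" --pt "0 0 0 0 0 0 5.5" --pt "0 0 0 0 0 0 5.5" --pt "-0.5 1 0 0 0 0 5.5" --pt "-0.6 1.6 0 0 0 0 5.5" --pt "-0.6 1.8 0 0 0 0 5.5" --pt "-0.5 1.8 0 0 0 0 5.5" --pt "-0.1 1.8 0 0 0 0 5.5" --pt "0 1.6 0 0 0 0 5.5" --pt "0.1 1.2 0 0 0 0 5.5" --pt "0 1.2 0 0 0 0 5.5" --pt "0 1.2 0 0 0 0 5.5" --pt "0 0 0 0 0 0 5.5"

```text
time_s: 14.88
tool_pos: [0.4988, -0.2284, 0.0476]
tool_rot: [2.242, 2.196, -0.0]
force: [-0.6, -0.9, 8.2]
grip_width: 0.681
grip_force: 22.7
```

Request:
move_arm --pt "0 1.2 0 0 0 0 5.5" --pt "0 1.2 0 0 0 0 5.5" --pt "0.1 1.2 0 0 0 0 5.5" --pt "0 1.2 0 0 0 0 5.5" --pt "0 1.2 0 0 0 0 5.5" --pt "0 0.8 0 0 0 0 5.5" --pt "0 0.4 0 0 0 0 5.5" --pt "0 0.3 0 0 0 0 5.5" --pt "0 0 0 0 0 0 5.5"

```text
time_s: 16.0
tool_pos: [0.4995, -0.1563, 0.0477]
tool_rot: [2.243, 2.193, -0.003]
force: [0.3, -6.8, 7.3]
grip_width: 0.677
grip_force: 22.5
```

```bash
python3 - <<'E'
from h import *
s=readout.observe(); print(s["time_s"],s["tool_pos"],s["force"])
lids("side")
E
```

```text
16.0 [ 0.49949558 -0.15626658  0.04766308] [ 0.34546937 -6.75490493  7.32480539]
side 1040 ((0.4992051124572754, -0.09910658746957779), 0.08358824253082275)
```

Request:
move_arm --pt "0 0.3 0 0 0 0 5.5" --pt "0 0.3 0 0 0 0 5.5" --pt "0 0.3 0 0 0 0 5.5" --pt "0 0 0 0 0 0 5.5"

```text
time_s: 16.55
tool_pos: [0.4992, -0.148, 0.0477]
tool_rot: [2.244, 2.192, -0.004]
force: [-0.5, -8.2, 8.8]
grip_width: 0.681
grip_force: 22.5
```

Request:
move_arm --pt "0 0.1 0 0 0 0 5.5" --pt "0 0.1 0 0 0 0 5.5" --pt "0 0 0 0 0 0 5.5"

```text
time_s: 16.92
tool_pos: [0.4991, -0.1465, 0.0477]
tool_rot: [2.244, 2.192, -0.005]
force: [-1.2, -8.7, 9.3]
grip_width: 0.677
grip_force: 22.5
```

Request:
move_arm --pt "0 0 0 0 0 0 8.54" --pt "0 0 0 0 0 0 8.54" --pt "0 0 0 0 0 0 8.54" --pt "0 0 0 0 0 0 8.54" --pt "0 0 2.5 0 0 0 8.54" --pt "0 0 4 0 0 0 8.54" --pt "0 0 3.5 0 0 0 8.54" --pt "-2.5 -3 0 0 0 0 6" --pt "-2.8 -3 0 0 0 0 5" --pt "-2.5 -3 0 0 0 0 5" --pt "0 0 0 0 0 0 5" --pt "0 0 -2.5 0 0 0 5" --pt "0 0 -1.5 0 0 0 5" --pt "0 0 0 0 0 0 5"

```text
time_s: 18.68
tool_pos: [0.4208, -0.2317, 0.1051]
tool_rot: [-2.242, -2.196, 0.0]
force: [1.2, 0.0, -0.0]
grip_width: 0.585
grip_force: 0.0
```

```bash
python3 - <<'E'
from h import *
s=readout.observe(); print(s["time_s"],s["tool_pos"],s["force"])
lids("side")
c=vision.camera("side"); cv2.imwrite("pics/s3.png",cv2.resize(c["color"][150:330,160:400],(800,600)))
E
```

```text
18.675 [ 0.42083874 -0.23171173  0.10505542] [ 1.21319248  0.00632333 -0.00399059]
side 1052 ((0.488139808177948, -0.09745420515537262), 0.0811111256480217)
```

View pics/s3.png

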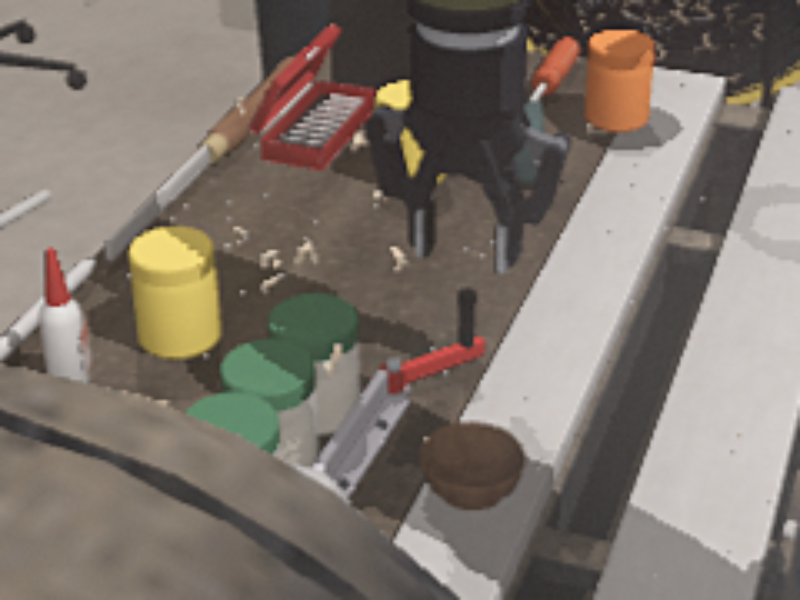

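All three green lids are in line in the lane, and the post at (466,320) sits between the fingers. I'll descend and pinch it.

Request:
move_arm --pt "0 -0.4 -2 0 0 0 5" --pt "0 0 -2.2 0 0 0 5" --pt "0 0 -1.2 0 0 0 5" --pt "0 0 0 0 0 0 5" --pt "0 0 0 0 0 0 0.8" --pt "0 0 0 0 0 0 0.8" --pt "0 0 0 0 0 0 0.8" --pt "0 0 0 0 0 0 0.8" --pt "0 0 0 0 0 0 0.8" --pt "0 0 0 0 0 0 0.8" --pt "0 0 0 0 0 0 0.8"

```text
time_s: 20.15
tool_pos: [0.4216, -0.2376, 0.053]
tool_rot: [2.245, 2.196, -0.0]
force: [-1.5, -1.7, 6.4]
grip_width: 0.126
grip_force: 19.7
```

Request:
move_arm --pt "0.9 -0.5 0 0 0 0 0.8" --pt "0.8 -0.35 0 0 0 0 0.8" --pt "1 -0.25 0 0 0 0 0.8" --pt "0.95 -0.1 0 0 0 0 0.8" --pt "0.95 0.1 0 0 0 0 0.8" --pt "0.95 0.25 0 0 0 0 0.8" --pt "0.8 0.35 0 0 0 0 0.8" --pt "0.8 0.45 0 0 0 0 0.8" --pt "0 0 0 0 0 0 0.8"

```text
time_s: 21.28
tool_pos: [0.4945, -0.2358, 0.0526]
tool_rot: [2.243, 2.198, 0.004]
force: [0.6, 0.9, 4.6]
grip_width: 0.128
grip_force: 19.8
```

Request:
move_arm --pt "0 0 0 0 0 0 4" --pt "0 0 0 0 0 0 4" --pt "0 0 0 0 0 0 4" --pt "0 -2 0 0 0 0 4" --pt "0 -2 0 0 0 0 4" --pt "0 0 0 0 0 0 0" --pt "0 0 0 0 0 0 0" --pt "0 0 0 0 0 0 0" --pt "0 0 0 0 0 0 0" --pt "0.3 1 0 0 0 0 0" --pt "0.3 1 0 0 0 0 0" --pt "0.5 0.8 0 0 0 0 0" --pt "0.5 0.8 0 0 0 0 0" --pt "0.4 0.8 0 0 0 0 0" --pt "0 0 0 0 0 0 0"

```text
time_s: 23.15
tool_pos: [0.5156, -0.2338, 0.0533]
tool_rot: [2.241, 2.194, 0.003]
force: [0.8, -1.5, 0.4]
grip_width: -0.002
grip_force: 0.8
```

Request:
move_arm --pt "0 0.7 0 0 0 0 0" --pt "0 0.7 0 0 0 0 0" --pt "0 0.5 0 0 0 0 0" --pt "0 0.3 0 0 0 0 0" --pt "0 0 0 0 0 0 0"

```text
time_s: 23.78
tool_pos: [0.5125, -0.2107, 0.0522]
tool_rot: [-2.244, -2.197, 0.0]
force: [0.4, 0.1, -0.2]
grip_width: -0.003
grip_force: 0.0
```

```bash
python3 - <<'E'
from h import *
c=vision.camera("side"); cv2.imwrite("pics/s4.png",cv2.resize(c["color"][200:320,180:340],(800,600)))
E
```

```text
(no output)
```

View pics/s4.png

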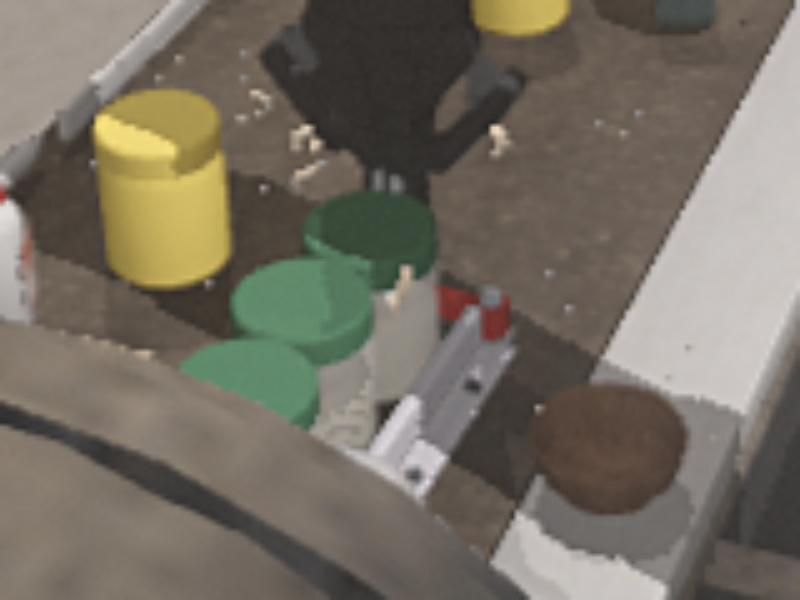

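The gate, at crop (470,305), is nearly across the mouth. I'll creep it to the stop.

Request:
move_arm --pt "0 0.2 0 0 0 0 0" --pt "0 0.2 0 0 0 0 0" --pt "0 0.2 0 0 0 0 0" --pt "0 0 0 0 0 0 0"

```text
time_s: 24.32
tool_pos: [0.5129, -0.2059, 0.0524]
tool_rot: [2.245, 2.196, -0.0]
force: [0.5, -1.6, -0.7]
grip_width: 0.003
grip_force: 1.0
```

Request:
move_arm --pt "0 0.2 0 0 0 0 0" --pt "0 0.2 0 0 0 0 0" --pt "0 0 0 0 0 0 0"

```text
time_s: 24.7
tool_pos: [0.5128, -0.2055, 0.0525]
tool_rot: [2.245, 2.191, -0.004]
force: [2.3, -9.3, -2.3]
grip_width: -0.0
grip_force: 4.6
```

The force rose with no motion, so the gate is on its stop. I'll back off and check.

Request:
move_arm --pt "0 -1.5 0 0 0 0 0" --pt "0 -3 0 0 0 0 0" --pt "0 -4 2 0 0 0 0" --pt "0 -4 4 0 0 0 0" --pt "0 -4 5 0 0 0 0" --pt "0 -5 0 0 0 0 0" --pt "0 -5 0 0 0 0 0" --pt "0 0 0 0 0 0 0" --pt "0 0 0 0 0 0 0"

```text
time_s: 25.82
tool_pos: [0.513, -0.4644, 0.1605]
tool_rot: [-2.244, -2.196, -0.003]
force: [0.8, 0.6, 0.6]
grip_width: -0.0
grip_force: 0.0
```

```bash
python3 - <<'E'
from h import *
s=readout.observe(); print(s["time_s"],s["tool_pos"],s["force"],abs(s["joint_velocities"]).max())
lids("side"); lids("top")
c=vision.camera("top"); cv2.imwrite("pics/t2.png",cv2.resize(c["color"][190:270,120:260],(798,456),interpolation=cv2.INTER_CUBIC))
E
```

```text
25.825 [ 0.51304988 -0.46444657  0.16046575] [0.77481478 0.62885803 0.59549982] 0.020620013786648423
side 1052 ((0.4905613660812378, -0.09743940830230713), 0.08285235613584518)
top 1641 ((0.5008278489112854, -0.0901603177189827), 0.08711665123701096)
```

View pics/t2.png

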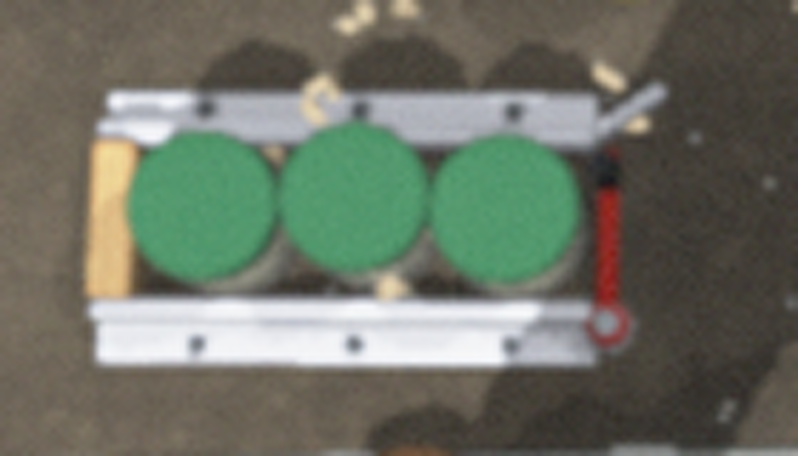

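The picture shows the gate shut across the mouth (606,160–325) and three upright green-lidded jars in single file (205, 355 and 505). I'm handing the job in.

```bash
python3 -c "
from station import workorder; print(workorder.finish_job())"
```

```text
the job is handed in; nothing more can be done
None
```

The three green-lidded jars stand upright in single file in the lane, the red gate is shut against its stop, and I handed the job in at about 26 s on the robot clock; `finish_job()` returned no verdict.

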